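# Switch the torch off and snap the cap onto its charging post

### The arm

A 6-joint arm with a two-finger parallel gripper is mounted at the origin on the work surface. World frame = base frame: x ahead of the robot, y to its left, z up, the work surface at z = 0. Lengths are in mm, angles in rad, forces in N, time in s.
With the tool pointing down it reaches from about 275 to 750 mm from the base axis. Payload 10.2 kg.
Tool frame: the origin (TCP) lies on the front face of the gripper's body, between the roots of the fingers; the fingertips stand 73 mm ahead of it and the grasp point (between the pads) lies 54 mm ahead of it; z points along the fingers, y is the direction in which the jaws open and shut (so a half turn about z gives the same grasp; the last joint's range is limited). The gripper opens to 85 mm and grips with 20 to 120 N. Pads are 22 mm wide; open, the fingers measure 114 mm over their backs; the gripper's body (76 mm by 85 mm) begins 54 mm behind the grasp point. The pads swing forward as they close: fully open they stand 13 mm farther back than shut.
Start: joints at [1.023, 0.313, 1.498, -0, 1.331, -0.223], TCP at [167.551, 497.552, 303.894] pointing down, gripper open.
Joint ranges: [-2.94, 2.94], [-0.97, 2.17], [0.19, 2.56], [-1.23, 4.37], [0.02, 3.11], [-2.88, 2.88]. Speed limits (rad/s): [2.39, 2.39, 3.01, 3.14, 3.14, 3.14].

### API

Orientations are given as a unit quaternion [w, x, y, z].
In Python, from rig import ctrl gives the robot as it stands.
- The arm moves only by the tool move_arm, never from a script. Its argument "series" is a list of rows, each a list of 3 entries, a list of its own where there are three numbers: the shift along the tool's x, y, z in mm, then the turn about the tool's z in degrees, then the opening, from 0 (shut) to 1 (fully open). In form: [[[tx, ty, tz], yaw, grip], ...]. A call has 1 to 10 rows; each row is the pose to reach, as a shift and turn from the pose commanded when the call began, along the tool's axes at that moment; what a row does not reach only later rows make up. A row lasts 1/8 s, in which the tool goes at most 62.5 mm and 10.7 degrees, less where a joint would pass 70% of its speed; a pose out of reach is approached as far as the arm can. A call with a gripper value outside its range is refused whole. The fingers move at their own pace and stop on an object; "force" is the grip in N (left out, the last holds). Time passes only in rows, so rows that repeat a pose let the fingers close. It gives the time, the measured TCP pose, the force and the opening at its end, in the units of the state.
- ctrl.sense(): the state, without advancing time (a new reading comes with each control period).
- ctrl.capture(name): name is "scene" or "top" or "wrist"; returns (picture, depth): 400x640x3 uint8, red, green, blue; 400x640 float32, mm along the optical axis (not along the pixel's ray), 0 where there is no reading.
- ctrl.camera_model(name): a dict with "fov_y" (degrees; the focal length in pixels is half the picture's height over the tangent of half this angle, whatever the lens; pixels are square), "cx", "cy" (the principal point, pixels), "rvec" (rotation vector, rad) and "tvec" (3), from world to camera coordinates, as OpenCV has them. Camera axes: x right, y down, z forward; pixel columns grow to the right and rows downward; lengths in mm; the calibration is good to about 2 mm. A picture is of the moment at which its call begins: read the wrist's pose just before it. camera_model takes no time and is no camera call; for the wrist camera it gives the pose at the moment of the call.
- ctrl.finish_job(): hands the job in, once; it reports no verdict.
The state is a dict: "time_s": time; "joints": joint angles; "dq": joint speeds; "tau": joint torques, N m; "eef_pos": TCP position; "ee_rot": TCP orientation; "force": force on the tool from outside, world axes, zero at the start; "wrist_torque": the same for the moment, N m; "grip_width": opening from 0.0 (shut) to 1.0 (fully open).
Only numpy, scipy, OpenCV 4.12 (cv2) and the standard library are available. Lean on these libraries where they do the work, as an engineer would, in place of code of your own. Each camera call takes 0.05 s, during which the arm holds its last target.

### The job

Put the torch away for storage: first turn its dial to the off mark (the long bar among the dots) so that it rests in that click position, then fit the round snap cap with the bar grip over the charging post and press until it clicks home. Keep pressing after the click so that the cap squeezes the rubber seal firmly, and finish like that, still holding the cap down. Leave everything else where it is.

Things in the scene. Friction and masses are not known exactly. Their poses are not given: they have to be found in the camera images.
- dial_grip (a point): Point on the dial's turning axis, at mid-height of its bar grip, turning with the dial. The grip is an upright bar 36 mm long, 12 mm thick, 26 mm high (13 mm above and below this point), on a disc 38 mm across and 6 mm thick that lies on a plate 84 mm across fixed to the torch's flat top. x points along the bar to the dial's pointed nose (a white line on top of the bar marks this end), z up. The point is 81 mm above the table, the top of the bar 94 mm, the plate 62 mm.
- dial (a joint): Angle of the torch's dial in rad, growing anticlockwise seen from above. Spring detents every 0.5 rad at 0, 0.5, 1.0, 1.5, 2.0 (about 0.07 N m to turn past one), stops at the ends. The off mark is at 0.5: a raised white bar 16 mm long and 5 mm wide by the dial's rim; the other four positions have small round dots 5 mm across. It starts at 1.0, 1.5 or 2.0, so it turns clockwise to off.
- torch: Black hand torch lying in a grey cradle fixed to the table; 280 mm long along its y (lens end at +y), flat top 96 mm wide and 60 mm above the table, lens head up to 92 mm high. Origin on the table under the middle. x across, z up. Dial axis at (0, 35) mm, charging post at (0, -75) mm. At dial = q the dial's nose points in this frame's direction q + 2.142 rad from +x towards +y.
- post_foot (a point): Centre of the foot of the charging post on the torch top, 60 mm above the table; z up. Post: round stud 24 mm across and 22 mm high with tapered tip; three sprung balls in its side, 14 mm up, stick out 3.5 mm. The cap's mouth meets them about 18 mm above the foot; pushing it past them takes roughly 7 to 12 N (most at about 15 mm); at about 12 mm the push drops to nothing and the balls draw the cap down; below 7 mm it is caught; it meets the seal at 5 mm.
- seal: Springy black rubber ring round the foot of the post, 42 mm across. Origin under its centre, on the torch top; relaxed, its top lies 5 mm above the foot of the post. It gives 1 mm for each 4 N of push, up to 4 mm.
- cap: The grey snap cap, loose, standing on the table mouth down. Origin at the centre of its mouth, z up. Round skirt 40 mm across and 28 mm high, open below (inside 33 mm wide and 24 mm deep, with a lip 3 mm high at the mouth, 27 mm opening); on top a bar grip 28 mm long (along x), 14 mm thick (along y), 26 mm high, from 28 to 54 mm above the mouth. About 40 g. It can go on the post at any turn.
- jar_lid: Bystander: plain steel jar lid, 62 mm across, 14 mm high; origin under its centre.
- tape: Bystander: roll of grey tape lying flat, 68 mm across, 20 mm high, 44 mm hole; origin under its centre.
- carton: Bystander: upright bulb carton, 52 x 52 x 90 mm; origin under its centre.
- funnel: Bystander: orange funnel standing on its wide mouth, 100 mm across, 110 mm high; origin under its centre.
- battery: Bystander: standing battery cell, 33 mm across, 61 mm high; origin under its centre.
- screwdriver: Bystander: screwdriver lying flat behind the torch.
Things that resemble listed ones, but are neither listed nor needed, are in the scene too. What is shaped like the cap but green is not meant.

How it is judged:
By the outcome, as a careful person would: the job done as asked, in the order asked, and still so for the second after the job is handed in, while the arm keeps its last pose, push and grip.
It also fails if it takes over 64 s, if anything falls off the work surface, if the arm or the gripper's body presses on something with over 40 N, if the wrist force passes 120 N, or if a joint passes its speed limit or range.

## Working session

There is one attempt and no reset: what is moved stays moved. The work goes in short steps, Python scripts to look and compute and a tool call to move; the robot and the scene stay as the last step left them, time stands still between calls to the robot, and variables do not carry over. Pictures are saved under pics/ and viewed, and the job is handed in when it is done.

Besides the shell and the picture viewer there is one more tool, called after "Call:" as a command line: name --argument value ..., lists and objects as JSON in quotes. move_arm: Moves the arm, as the interface text tells. Its arguments: {"type":"object","properties":{"series":{"type":"array","items":{"type":"array"}},"force":{"type":"number"}},"required":["series"]}

```bash
ls; mkdir -p pics; cat > h.py <<'E'
import numpy as np, cv2
from rig import ctrl
def grab(n,tag):
    m=ctrl.camera_model(n); p,d=ctrl.capture(n)
    cv2.imwrite(f'pics/{tag}.png',p[:,:,::-1]); np.savez(f'pics/{tag}.npz',p=p,d=d,**{k:np.array(v) for k,v in m.items()})
    return p,d,m
def load(tag): 
    z=np.load(f'pics/{tag}.npz'); return z['p'],z['d'],z
def w(m,d,u,v,z=None):
    """pixel->world by depth, or by plane height z"""
    f=200/np.tan(np.radians(float(m['fov_y']))/2)
    R=cv2.Rodrigues(np.array(m['rvec'],float))[0]; t=np.array(m['tvec'],float).ravel()
    r=np.array([(u-float(m['cx']))/f,(v-float(m['cy']))/f,1]); c=-R.T@t; q=R.T@r
    k=(z-c[2])/q[2] if z is not None else float(d[int(v),int(u)])
    return c+k*q
def px(m,P):
    f=200/np.tan(np.radians(float(m['fov_y']))/2)
    R=cv2.Rodrigues(np.array(m['rvec'],float))[0]; q=R@np.array(P,float)+np.array(m['tvec'],float).ravel()
    return q[:2]/q[2]*f+np.array([float(m['cx']),float(m['cy'])])
def crop(tag,u0,v0,u1,v1,s,out):
    p=load(tag)[0][v0:v1,u0:u1,::-1]; cv2.imwrite(f'pics/{out}.png',cv2.resize(p,None,fx=s,fy=s,interpolation=cv2.INTER_CUBIC))
E
python3 - <<'E'
from h import *
s=ctrl.sense();print({k:np.round(v,3) for k,v in s.items()})
for n in('scene','top','wrist'): 
    p,d,m=grab(n,n+'0');print(n,m)
E
```

```text
pics
{'time_s': np.float64(0.0), 'joints': array([ 1.023,  0.313,  1.498, -0.   ,  1.331, -0.223]), 'dq': array([-0.003,  0.001, -0.   ,  0.001,  0.001,  0.001]), 'tau': array([-1.0000e-03, -4.1228e+01, -2.5974e+01, -0.0000e+00,  4.0000e-03,
       -0.0000e+00]), 'eef_pos': array([167.482, 497.396, 303.343]), 'ee_rot': array([-0.   ,  0.162,  0.987, -0.001]), 'force': array([-1.205,  1.121, -0.181]), 'wrist_torque': array([ 0.021, -0.002, -0.045]), 'grip_width': np.float64(1.0)}
scene {'fov_y': 54.267893429912945, 'cx': 324.615073906115, 'cy': 207.68395200454322, 'rvec': array([ 2.40048032,  0.59130836, -0.22089279]), 'tvec': array([-557.00285724, -150.87411943, 1088.9850691 ])}
top {'fov_y': 57.293986001031854, 'cx': 327.448737904972, 'cy': 201.24975304856986, 'rvec': array([ 2.13405873, -2.19682186,  0.05246195]), 'tvec': array([ 31.30379424, 611.36612608, 859.16484414])}
wrist {'fov_y': 71.3436221431417, 'cx': 320.4344131013595, 'cy': 199.4707338814101, 'rvec': array([-2.3294423 , -1.67451935, -0.26805763]), 'tvec': array([-524.22733405,  -42.14779962,  380.75953444])}
```

View pics/top0.png

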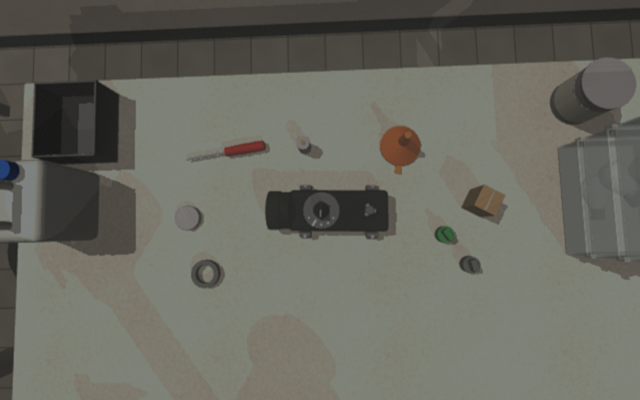

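View pics/scene0.png

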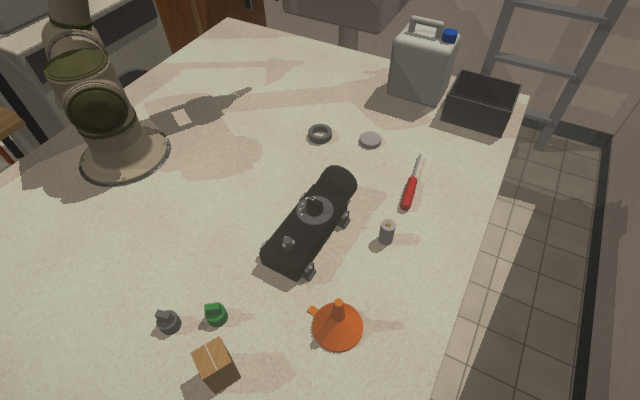

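View pics/wrist0.png

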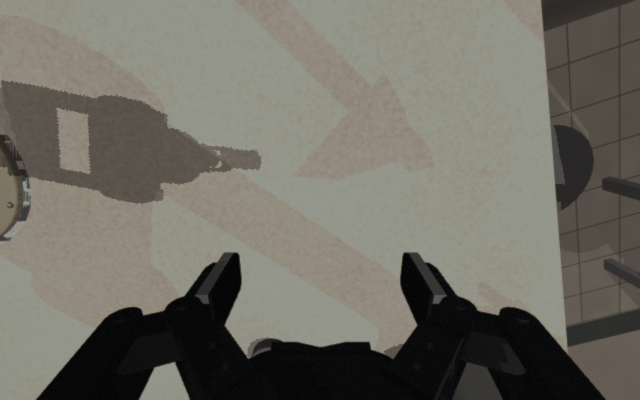

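The top view shows two cap-shaped things: grey at (471,264) and green at (446,234). The grey one fits the description. The torch is at about (327,211), with the dial at (321,210) and the post at (370,210). I'll check these in enlarged crops.

```bash
python3 - <<'E'
from h import *
crop('top0',255,175,400,245,5.5,'c_torch'); crop('top0',425,215,500,285,8,'c_cap')
p,d,m=load('top0')
for n,u,v,z in [('cap grip',470,264,54),('green',446,234,54),('dial',321,210,94),('post',370,210,82),('lens',268,210,None),('tail',386,210,60),('tl',300,192,60)]:
    print(n,np.round(w(m,d,u,v,z),1),np.round(w(m,d,u,v),1))
E
```

```text
cap grip [ 456.7 -307.6   54. ] [ 455.5 -311.8   41.7]
green [ 526.1 -257.2   54. ] [ 526.1 -257.6   52.5]
dial [587.4  26.4  94. ] [587.4  26.3  94.1]
post [584.8 -83.1  82. ] [584.8 -83.1  82.5]
lens [590.9 144.9  93.2] [590.9 144.9  93.2]
tail [ 584.9 -121.7   60. ] [ 584.9 -121.6   60.8]
tl [632.7  75.8  60. ] [632.4  75.5  62.7]
```

View pics/c_torch.png

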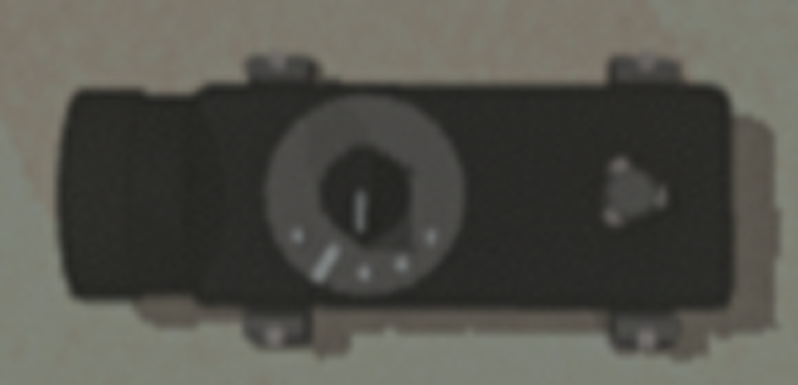

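View pics/c_cap.png

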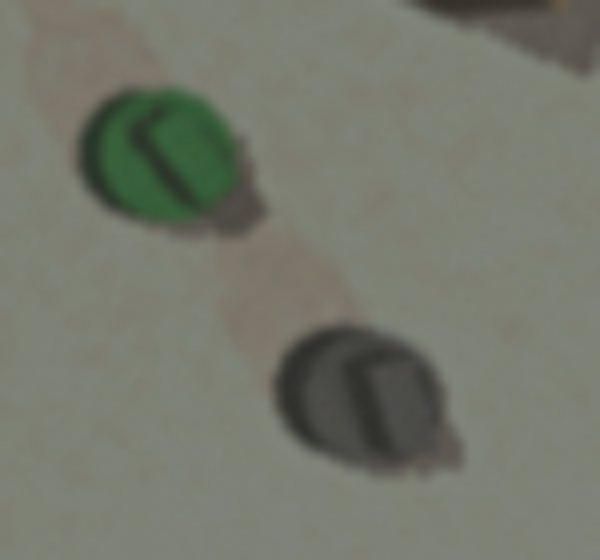

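```bash
cat >> h.py <<'E'
from scipy.spatial.transform import Rotation as Ro
def plan(P,yang=None):
    """shift in tool axes & yaw to get TCP to world P with tool y along world angle yang(deg)"""
    s=ctrl.sense(); q=np.array(s['ee_rot']); R=Ro.from_quat(q[[1,2,3,0]]).as_matrix()
    ya=np.degrees(np.arctan2(R[1,1],R[0,1]))
    print('t',round(float(s['time_s']),3),'pos',np.round(s['eef_pos'],1),'yang',round(ya,2),'F',np.round(s['force'],1),'Mz',np.round(s['wrist_torque'],2),'tilt',np.round(R[:,2],3),'g',round(float(s['grip_width']),3))
    if P is not None:
        print(' shift',np.round(R.T@(np.array(P)-s['eef_pos']),1),'yaw',None if yang is None else round((ya-yang+90)%180-90,2))
E
python3 - <<'E'
from h import *
m=ctrl.camera_model('wrist');R=cv2.Rodrigues(m['rvec'])[0];c=-R.T@m['tvec'];print(c,R[2])
s=ctrl.sense();q=np.array(s['ee_rot']);T=Ro.from_quat(q[[1,2,3,0]]).as_matrix();print('cam in tool',T.T@(c-s['eef_pos']),T.T@R.T)
plan([587,26,240],88.6); plan([540,-20,300],88.6)
E
```

```text
[ 91.84463501 522.86687244 373.91946737] [ 0.29752604 -0.10156473 -0.94929598]
cam in tool [ 79.81165991  -0.10981575 -70.42773222] [[ 2.17800879e-04 -9.49229192e-01 -3.14585272e-01]
 [ 9.99999838e-01  3.72059013e-04 -4.30307597e-04]
 [ 5.25504818e-04 -3.14585127e-01  9.49229120e-01]]
t 0.15 pos [167.5 497.4 303.5] yang 71.39 F [-0.7 -0.1 -0.3] Mz [ 0.03 -0.02  0.07] tilt [-0.001 -0.001 -1.   ] g 1.0
 shift [-548.  -312.9   63.7] yaw -17.21
t 0.15 pos [167.5 497.4 303.5] yang 71.39 F [-0.7 -0.1 -0.3] Mz [ 0.03 -0.02  0.07] tilt [-0.001 -0.001 -1.   ] g 1.0
 shift [-518.1 -371.5    3.7] yaw -17.21
```

Call:
move_arm --series '[[[-50,-34,0],0,1],[[-100,-67,0],-5,1],[[-150,-100,0],-10,1],[[-200,-134,5],-17,1],[[-250,-167,10],-17,1],[[-300,-201,13],-17,1],[[-350,-234,13],-17,1],[[-400,-268,13],-17,1],[[-450,-301,13],-17,1],[[-500,-335,13],-17,1]]'

```text
time_s: 1.4
eef_pos: [535.4, 18.7, 290.8]
ee_rot: [-0.0, 0.014, 1.0, 0.0]
force: [0.7, -0.2, -0.3]
grip_width: 1.0
```

```bash
python3 - <<'E'
from h import *
plan([565,-20,290],88.6)
E
```

```text
t 1.4 pos [535.4  18.7 290.8] yang 88.38 F [ 0.7 -0.2 -0.3] Mz [ 0.   -0.02  0.01] tilt [-0.  0. -1.] g 1.0
 shift [-30.7 -37.9   0.8] yaw -0.22
```

Call:
move_arm --series '[[[-30,-38,0],0,1],[[-30,-38,0],0,1],[[-30,-38,0],0,1]]'

```text
time_s: 1.78
eef_pos: [563.1, -17.8, 290.6]
ee_rot: [-0.0, 0.014, 1.0, 0.0]
force: [-0.1, 0.4, 0.2]
grip_width: 1.001
```

```bash
python3 - <<'E'
from h import *
plan(None); grab('wrist','wrist1')
E
```

```text
t 1.775 pos [563.1 -17.8 290.6] yang 88.4 F [-0.1  0.4  0.2] Mz [-0.01  0.05  0.01] tilt [-0.001  0.    -1.   ] g 1.001
```

View pics/wrist1.png

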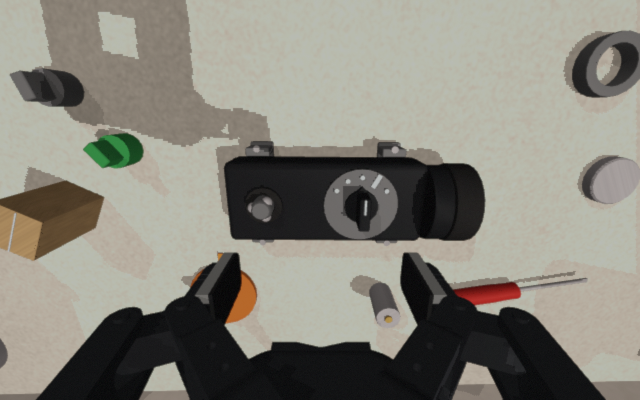

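```bash
python3 - <<'E'
from h import *
crop('wrist1',220,140,410,250,4.2,'c_t1'); crop('wrist1',0,60,100,120,8,'c_c1')
E
```

```text
(no output)
```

View pics/c_t1.png

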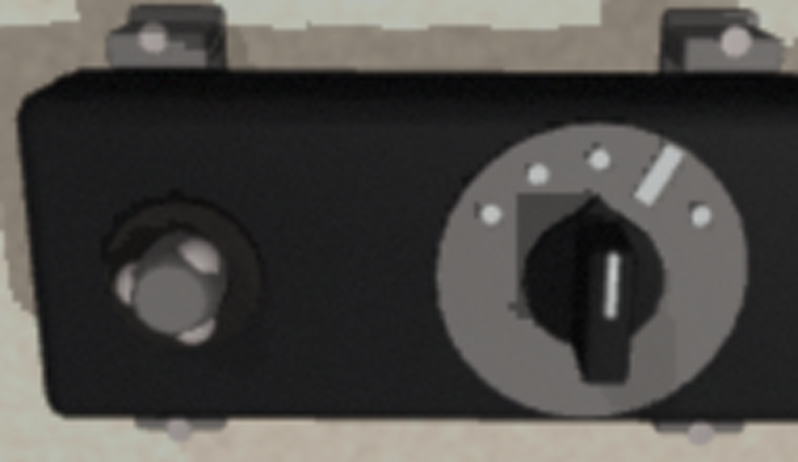

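View pics/c_c1.png

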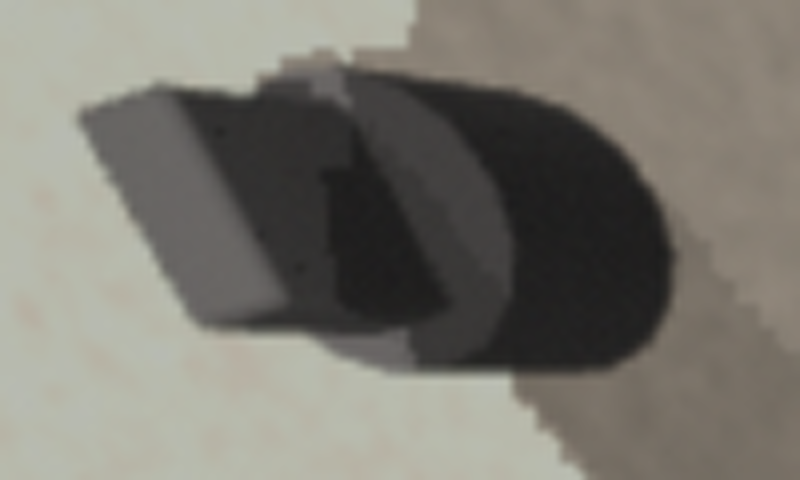

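```bash
python3 - <<'E'
from h import *
p,d,m=load('wrist1')
D=[]
for n,u,v,z in [('plateL',436,270,62),('plateR',749,270,62),('plT',592,123,62),('plB',592,417,62),('post',170,293,82),('off1',672,147,63),('off2',645,203,63),('dot1',600,159,62),('nose',612,252,94),('line2',611,318,94)]:
    a=w(m,d,220+u/4.2,140+v/4.2,z); b=w(m,d,220+u/4.2,140+v/4.2); print(n,a.round(1),b.round(1)); D.append(a)
C=np.array([(D[0]+D[1])[0]/2*0+(D[2]+D[3])[0]/2,(D[0]+D[1])[1]/2]);print('dial c',C)
v=C-D[4][:2];print('yaw y-axis',np.degrees(np.arctan2(v[1],v[0])),np.linalg.norm(v))
for k in (5,6,7): a=D[k][:2]-C;print(np.degrees(np.arctan2(a[1],a[0])),np.linalg.norm(a))
a=D[8]-D[9];print('line',np.degrees(np.arctan2(a[1],a[0])))
c=[w(m,d,u/8,60+v/8,54) for u,v in [(80,115),(160,85),(290,300),(203,325)]]
print(np.round(c,1),np.mean(c,0)); 
for i,j in((0,3),(1,2),(0,1)): a=c[j]-c[i];print(np.degrees(np.arctan2(a[1],a[0])),np.linalg.norm(a))
t,dd,mt=load('top0')
crop('top0',455,250,485,280,20,'c_c2')
# grip top from top camera
print(w(mt,dd,425+400/8,215+395/8,54))
E
```

```text
plateL [587.8 -15.1  62. ] [588.2 -15.1  61. ]
plateR [590.2  69.6  62. ] [590.6  69.9  60.9]
plT [548.5  26.4  62. ] [548.8  26.5  60.7]
plB [633.   27.9  62. ] [634.6  28.3  58.8]
post [585.2 -82.9  82. ] [584.8 -82.7  83. ]
off1 [555.2  47.2  63. ] [554.6  46.7  65.4]
off2 [570.2  40.6  63. ] [570.3  40.6  62.9]
dot1 [558.2  28.6  62. ] [557.6  28.3  64.3]
nose [573.2  27.2  94. ] [573.4  27.3  93.5]
line2 [590.3  27.4  94. ] [589.8  27.1  95.3]
dial c [590.76227338  27.21416947]
yaw y-axis 87.09356126270485 110.30377735852078
150.67332318916127 40.75377781415382
146.84705525900867 24.525181848779216
177.51641908191647 32.61412510620398
line -179.49206720168706
[[ 442.8 -329.    54. ]
 [ 439.6 -317.6   54. ]
 [ 465.3 -310.1   54. ]
 [ 468.  -322.4   54. ]] [ 453.92960248 -319.77277952   54.        ]
14.55343119096339 26.048725160121453
16.35799508592598 26.734960539771823
105.47485435998749 11.806180283166283
[ 455.61823837 -318.75616931   54.        ]
```

View pics/c_c2.png

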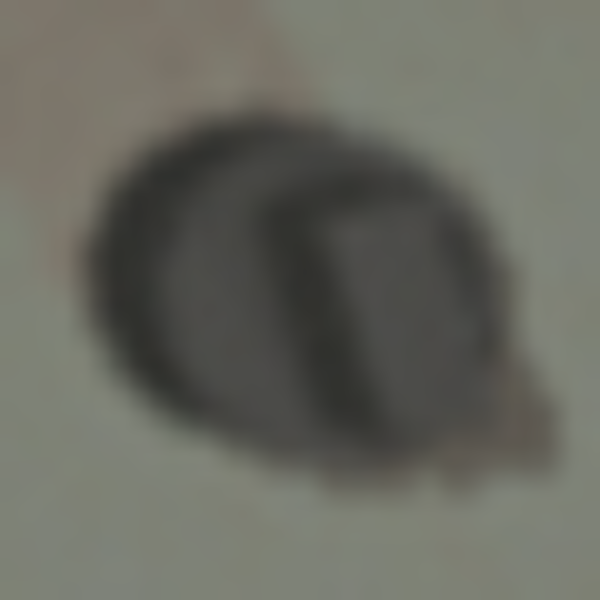

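Grey cap at (35,88) in the wrist view, grip top at world (454,-320). The dial's nose is on the dot at q=1.0, so one click clockwise reaches the off bar. The post-to-dial distance comes out at 110.3 mm (110 expected) and the heights agree.

```bash
python3 - <<'E'
from h import *
plan([589,27,145],88)
E
```

```text
t 1.825 pos [563.  -17.4 290.9] yang 88.44 F [-0.4  0.2  0.6] Mz [-0.02 -0.02 -0.02] tilt [-0.  0. -1.] g 1.005
 shift [-24.9  45.1 145.9] yaw 0.44
```

Call:
move_arm --series '[[[-25,45,20],0,0.5],[[-25,45,60],0,0.5],[[-25,45,100],0,0.5],[[-25,45,120],0,0.5],[[-25,45,120],0,0.5]]'

```text
time_s: 2.45
eef_pos: [588.8, 27.1, 170.1]
ee_rot: [-0.001, 0.013, 1.0, 0.0]
force: [0.4, 0.3, 0.5]
grip_width: 0.496
```

```bash
python3 - <<'E'
from h import *
plan([589,27,145],88); grab('wrist','wrist2');plan([589,27,145],88);
E
```

```text
t 2.45 pos [588.8  27.1 170.1] yang 88.47 F [0.4 0.3 0.5] Mz [ 0.02  0.03 -0.02] tilt [-0.003  0.    -1.   ] g 0.496
 shift [-0.3 -0.1 25.1] yaw 0.47
t 2.5 pos [589.4  26.8 171.4] yang 88.46 F [-0.8 -0.2  0.7] Mz [0.01 0.05 0.03] tilt [-0.  0. -1.] g 0.501
 shift [ 0.4  0.2 26.4] yaw 0.46
```

View pics/wrist2.png

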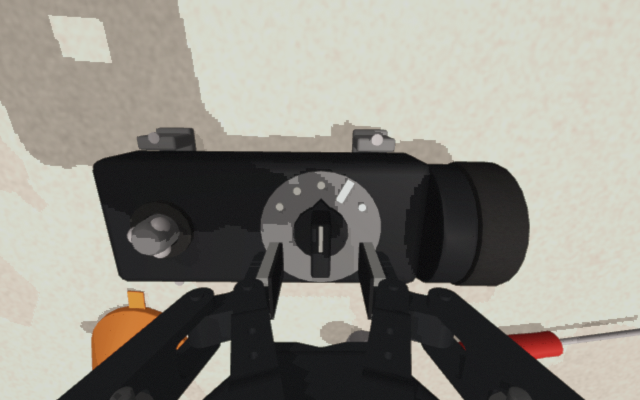

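The bar (320,240) lies midway between the fingers (about 272 and 370). I'll descend and close.

Call:
move_arm --force 40 --series '[[[0,0,15],0,0.5],[[0,0,26],0,0.5],[[0,0,26],0,0.3],[[0,0,26],0,0],[[0,0,26],0,0],[[0,0,26],0,0],[[0,0,26],0,0]]'

```text
time_s: 3.38
eef_pos: [589.7, 26.7, 145.2]
ee_rot: [0.0, 0.014, 1.0, 0.001]
force: [0.6, 4.9, -0.6]
grip_width: 0.13
```

```bash
python3 - <<'E'
from h import *
plan([589,27,145],88)
E
```

```text
t 3.375 pos [589.7  26.7 145.2] yang 88.4 F [ 0.6  4.9 -0.6] Mz [ 0.73 -0.06  0.01] tilt [ 0.     0.001 -1.   ] g 0.13
 shift [0.7 0.3 0.2] yaw 0.4
```

Call:
move_arm --series '[[[0,0,0],7,0],[[0,0,0],14,0],[[0,0,0],21,0],[[0,0,0],29,0],[[0,0,0],29,0],[[0,0,0],29,0]]'

```text
time_s: 4.12
eef_pos: [589.6, 26.5, 145.2]
ee_rot: [-0.0, 0.262, 0.965, 0.0]
force: [-1.1, 6.4, 1.4]
grip_width: 0.129
```

```bash
python3 - <<'E'
from h import *
plan([589,27,145],59.4); grab('wrist','wrist3'); crop('wrist3',220,130,420,280,4,'c_t3')
E
```

```text
t 4.125 pos [589.6  26.5 145.2] yang 59.59 F [-1.1  6.4  1.4] Mz [ 0.76  0.25 -0.04] tilt [ 0.     0.001 -1.   ] g 0.129
 shift [0.8 0.2 0.2] yaw 0.19
```

View pics/c_t3.png

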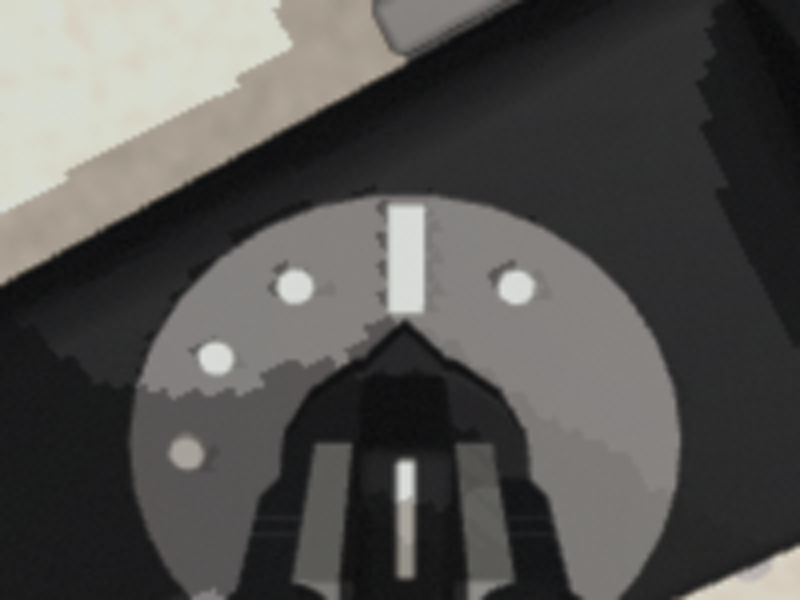

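Call:
move_arm --series '[[[0,0,0],0,0.5],[[0,0,0],0,0.5],[[0,0,0],0,0.5],[[0,0,-40],0,0.5],[[0,0,-90],0,0.5],[[0,0,-130],0,0.5],[[0,0,-130],0,0.5]]'

```text
time_s: 5.05
eef_pos: [590.4, 25.8, 278.2]
ee_rot: [0.003, 0.264, 0.965, 0.0]
force: [-0.2, -0.5, -1.1]
grip_width: 0.501
```

```bash
python3 - <<'E'
from h import *
plan([455,-319,260],105.5); grab('wrist','wrist4'); crop('wrist4',220,130,420,280,4,'c_t4')
E
```

```text
t 5.05 pos [590.4  25.8 278.2] yang 59.42 F [-0.2 -0.5 -1.1] Mz [-0.02 -0.04 -0.01] tilt [ 0.006 -0.001 -1.   ] g 0.501
 shift [ -58.7 -365.8   17.7] yaw -46.08
```

View pics/c_t4.png

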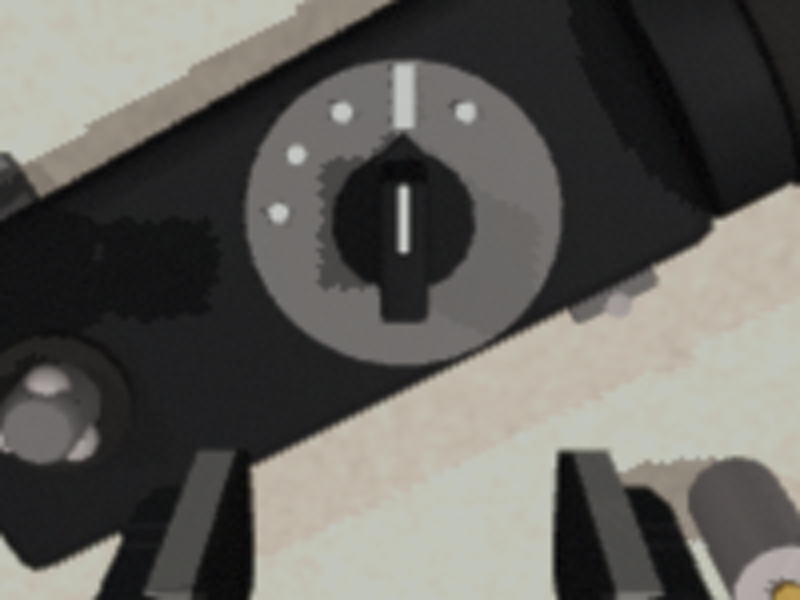

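The dial now rests on the off bar: the nose at (404,140) in the crop points at the bar at (403,95). Next is the cap.

Call:
move_arm --series '[[[-8,-50,0],-8,0.6],[[-16,-100,0],-16,0.6],[[-24,-150,0],-24,0.6],[[-32,-200,5],-32,0.6],[[-40,-250,10],-40,0.6],[[-48,-300,18],-46,0.6],[[-55,-345,18],-46,0.6],[[-59,-366,18],-46,0.6],[[-59,-366,18],-46,0.6],[[-59,-366,18],-46,0.6]]'

```text
time_s: 6.35
eef_pos: [454.5, -318.0, 256.6]
ee_rot: [-0.0, -0.134, 0.991, 0.0]
force: [0.6, -0.1, -0.2]
grip_width: 0.601
```

```bash
python3 - <<'E'
from h import *
plan([455,-319,260],105.5); grab('wrist','wrist5'); crop('wrist5',240,130,400,250,5,'c_t5')
E
```

```text
t 6.35 pos [ 454.5 -318.   256.6] yang 105.45 F [ 0.6 -0.1 -0.2] Mz [-0.01  0.07 -0.02] tilt [-0.     0.001 -1.   ] g 0.601
 shift [-0.2 -1.1 -3.4] yaw -0.05
```

View pics/wrist5.png

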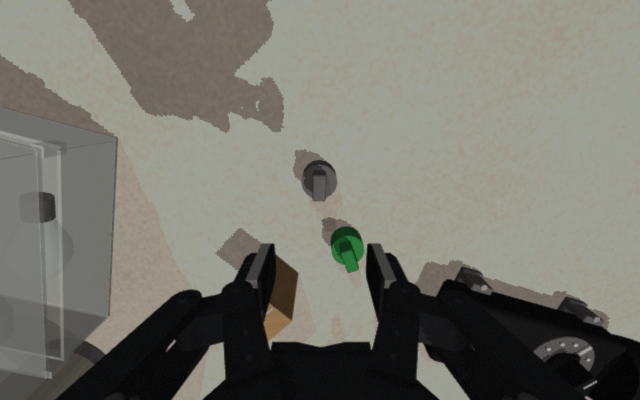

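View pics/c_t5.png

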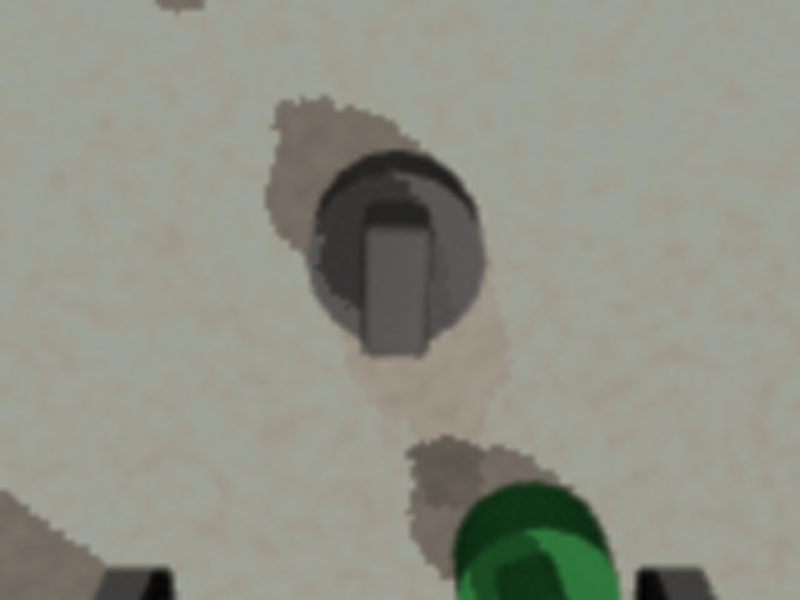

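```bash
python3 - <<'E'
from h import *
p,d,m=load('wrist5')
c=[w(m,d,240+u/5,130+v/5,54) for u,v in [(367,226),(430,226),(428,355),(360,355)]]
print(np.round(c,1)); C=np.mean(c,0);print(C,d.shape,w(m,d,319,188))
for i,j in((0,3),(1,2),(0,1)): a=c[j]-c[i];print(np.degrees(np.arctan2(a[1],a[0])),np.linalg.norm(a))
t,dd,mt=load('top0')
print('carton',w(mt,dd,490,200),w(mt,dd,471,190),w(mt,dd,464,205))
s=ctrl.sense()
plan([C[0],C[1],97],105.5)
E
```

```text
[[ 441.8 -329.4   54. ]
 [ 438.4 -317.2   54. ]
 [ 464.8 -310.2   54. ]
 [ 468.6 -323.7   54. ]]
[ 453.39571082 -320.15552246   54.        ] (400, 640) [ 452.88941742 -320.54665252   54.98037662]
11.981815100631058 27.360306232468517
14.960414407531491 27.310689446718495
105.46896000488721 12.639494844286595
carton [ 598.70278106 -346.87176884   89.79552241] [ 629.24356419 -332.6252869    18.11028604] [ 593.5403405  -313.63597397   18.92821515]
t 6.4 pos [ 454.6 -317.9  256.7] yang 105.48 F [-0.6  0.6  0.1] Mz [-0.02  0.05 -0.03] tilt [-0.     0.001 -1.   ] g 0.602
 shift [  1.8  -2.  159.7] yaw -0.02
```

Call:
move_arm --force 90 --series '[[[2,-2,40],0,0.6],[[2,-2,90],0,0.5],[[2,-2,130],0,0.45],[[2,-2,154],0,0.45],[[2,-2,154],0,0.45],[[2,-2,154],0,0.2],[[2,-2,154],0,0],[[2,-2,154],0,0],[[2,-2,154],0,0],[[2,-2,154],0,0]]'

```text
time_s: 7.65
eef_pos: [453.1, -321.7, 104.3]
ee_rot: [0.001, -0.134, 0.991, -0.001]
force: [-0.7, 2.2, 6.4]
grip_width: 0.142
```

```bash
python3 - <<'E'
from h import *
plan([453.4,-320,102],105.5);grab('wrist','wrist6')
E
```

```text
t 7.65 pos [ 453.1 -321.7  104.3] yang 105.39 F [-0.7  2.2  6.4] Mz [ 0.33 -0.02  0.08] tilt [ 0.002 -0.001 -1.   ] g 0.142
 shift [-0.7  1.6  2.2] yaw -0.11
```

View pics/wrist6.png

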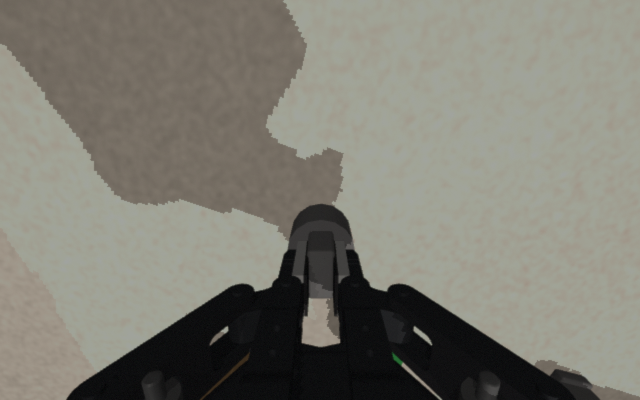

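Call:
move_arm --series '[[[0,0,-30],0,0],[[0,0,-80],0,0],[[0,0,-130],0,0],[[0,0,-150],0,0],[[0,0,-150],0,0]]'

```text
time_s: 8.32
eef_pos: [452.9, -321.7, 254.4]
ee_rot: [0.001, -0.134, 0.991, -0.001]
force: [0.5, 0.9, -0.6]
grip_width: 0.141
```

```bash
python3 - <<'E'
from h import *
grab('wrist','wrist7'); crop('wrist7',260,180,380,320,5,'c_7')
p,d,m=load('wrist4'); print('post',[w(m,d,220+40/4,130+430/4,z).round(1) for z in (82,)])
p,d,m=load('top0'); print('post',w(m,d,255+630/5.5,175+192/5.5,82).round(1),'dial',w(m,d,255+362/5.5,175+195/5.5,94).round(1))
plan([585,-83,255],105.5)
E
```

```text
post [array([586.9, -82.7,  82. ])]
post [585.1 -82.1  82. ] dial [586.4  26.8  94. ]
t 8.375 pos [ 452.6 -321.4  252.9] yang 105.39 F [-0.9 -0.5 -0.9] Mz [0.03 0.02 0.02] tilt [ 0. -0. -1.] g 0.137
 shift [-190.9  194.7   -2.2] yaw -0.11
```

View pics/c_7.png

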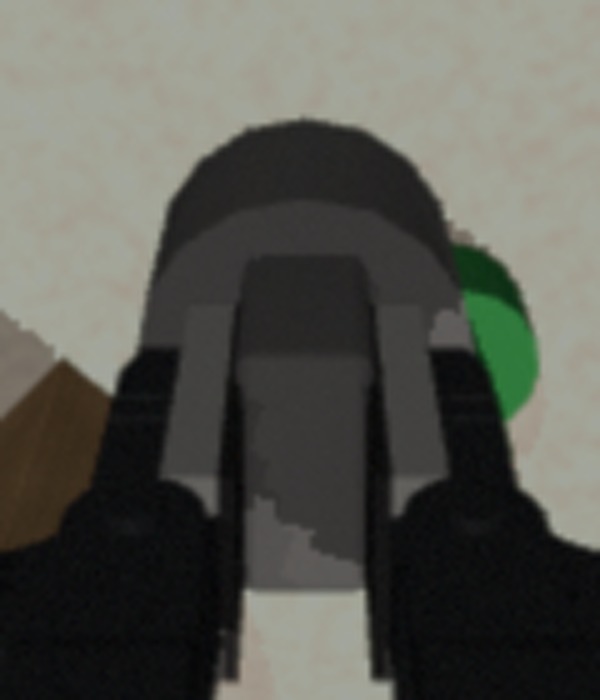

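```bash
python3 - <<'E'
from h import *
p,d,m=load('wrist7'); s=ctrl.sense()
q=np.array(s['ee_rot']);T=Ro.from_quat(q[[1,2,3,0]]).as_matrix();P=np.array(s['eef_pos'])
for n,u,v,tz in [('front top',305,357,50.3),('back top',305,588,50.3),('shoulder',305,200,76.3),('rim',305,122,104.3),('bl',242,420,50.3),('br',368,420,50.3)]:
    X=w(m,d,260+u/5,180+v/5,P[2]-tz); print(n,(T.T@(X-P)).round(1),(T.T@(w(m,d,260+u/5,180+v/5)-P)).round(1))
E
```

```text
front top [12.3 -0.8 50.3] [12.6 -0.8 49.8]
back top [-14.9  -0.8  50.3] [-13.7  -0.8  48.9]
shoulder [18.2 -0.9 76.3] [19.1 -0.9 74.1]
rim [ 17.8  -0.9 104.3] [ 19.   -0.9 101.1]
bl [ 5.2 -7.1 50.3] [ 7.8 -6.9 46.1]
br [ 5.2  5.5 50.3] [ 7.4  5.3 46.8]
```

Call:
move_arm --series '[[[-30,31,0],0,0],[[-67,69,0],0,0],[[-105,108,0],0,0],[[-143,147,10],0,0],[[-175,180,25],0,0],[[-190,195,33],0,0],[[-190,195,33],0,0],[[-190,195,33],0,0]]'

```text
time_s: 9.38
eef_pos: [583.8, -84.3, 219.9]
ee_rot: [-0.0, -0.133, 0.991, -0.0]
force: [-0.1, -0.0, -0.3]
grip_width: 0.144
```

```bash
python3 - <<'E'
from h import *
plan([584.1,-82.6,190],105.5)
grab('top','top8');grab('scene','scene8'); crop('scene8',230,160,370,280,5,'c_s8');crop('top8',330,170,410,240,8,'c_t8')
plan([584.1,-82.6,190],105.5)
E
```

```text
t 9.375 pos [583.8 -84.3 219.9] yang 105.33 F [-0.1 -0.  -0.3] Mz [0.04 0.   0.01] tilt [-0. -0. -1.] g 0.144
 shift [-0.7  1.5 29.9] yaw -0.17
t 9.475 pos [583.9 -84.4 220.2] yang 105.29 F [ 0.5 -0.  -0.2] Mz [ 0.02  0.02 -0.06] tilt [ 0. -0. -1.] g 0.144
 shift [-0.7  1.7 30.2] yaw -0.21
```

View pics/c_s8.png

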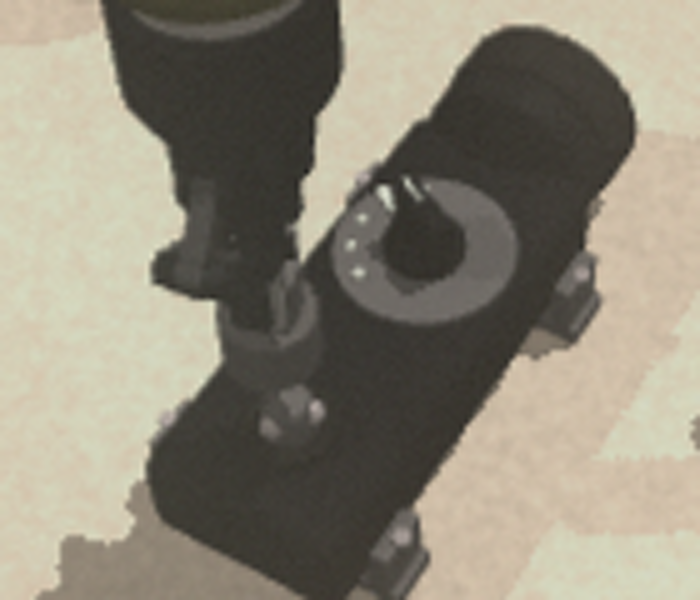

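View pics/c_t8.png

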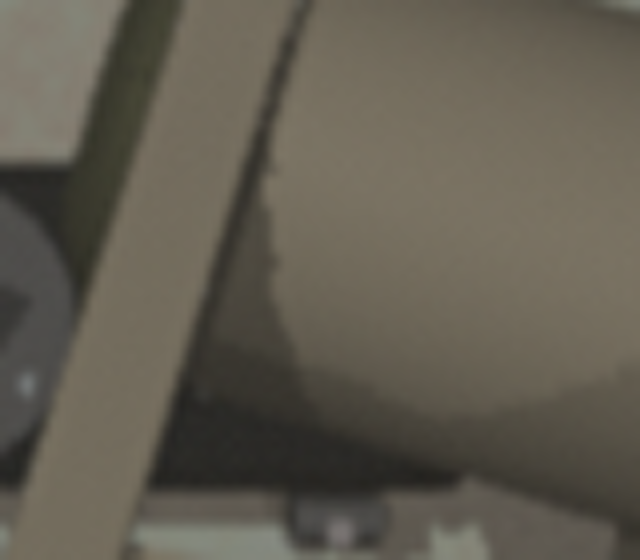

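Call:
move_arm --series '[[[-0.7,1.6,15],0,0],[[-0.7,1.6,27],0,0],[[-0.7,1.6,27],0,0]]'

```text
time_s: 9.85
eef_pos: [583.9, -81.3, 191.4]
ee_rot: [-0.001, -0.134, 0.991, 0.001]
force: [-0.4, 0.1, -0.8]
grip_width: 0.139
```

```bash
python3 - <<'E'
from h import *
plan([584.1,-82.6,190],105.5)
p,d,m=grab('scene','scene9'); crop('scene9',250,190,330,270,7.5,'c_s9')
s=ctrl.sense();C=np.array(s['eef_pos'])+[1.4,.1,0]; z=C[2]-104.3;print('mouth z',z)
im=cv2.imread('pics/c_s9.png')
def pt(P): return tuple(int(v) for v in ((px(m,P)-[250,190])*7.5))
def circ(c,r,z,col):
    cv2.polylines(im,[np.array([pt([c[0]+r*np.cos(a),c[1]+r*np.sin(a),z]) for a in np.linspace(0,6.28,60)])],True,col,1)
circ(C,20,z,(0,255,0));circ(C,20,z+28,(0,255,0));circ([585.5,-82.5],12,75,(0,0,255));circ([585.5,-82.5],21,65,(0,0,255))
cv2.imwrite('pics/o_s9.png',im)
E
```

```text
t 9.85 pos [583.9 -81.3 191.4] yang 105.38 F [-0.4  0.1 -0.8] Mz [ 0.01 -0.04  0.06] tilt [-0.003  0.001 -1.   ] g 0.139
 shift [ 0.1 -1.3  1.4] yaw -0.12
mouth z 87.98075608437632
```

View pics/o_s9.png

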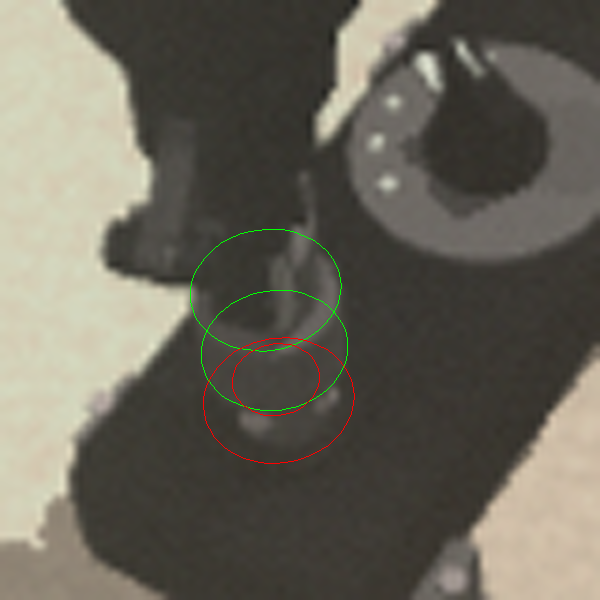

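View pics/c_s9.png

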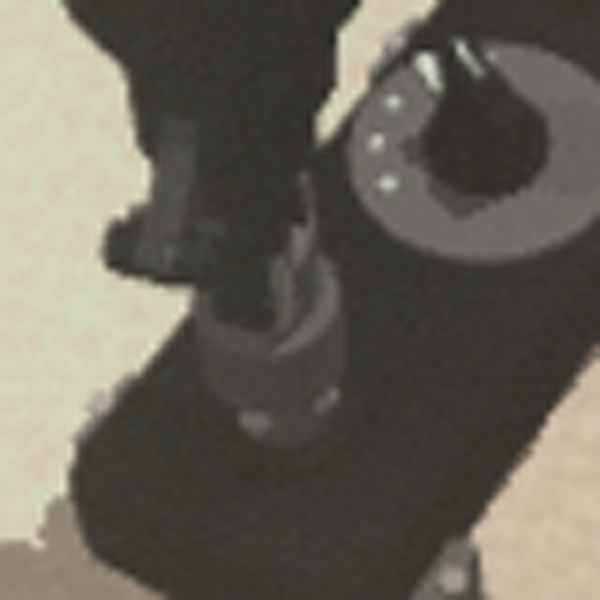

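```bash
python3 - <<'E'
from h import *
p,d,m=load('wrist1')
B=np.array([w(m,d,220+u/4.2,140+v/4.2,74) for u,v in [(203,255),(127,283),(195,330)]]);print(B.round(1))
(c,r)=cv2.minEnclosingCircle(B[:,:2].astype(np.float32));print('ball centre',c,r)
ps,ds,ms=load('scene9')
for b in B: print((px(ms,b)-[250,190])*7.5)
plan([584.1,-82.6,190],105.5)
# enhance
g=cv2.cvtColor(ps[190:270,250:330,::-1],cv2.COLOR_BGR2GRAY); g=cv2.resize(g,None,fx=9,fy=9,interpolation=cv2.INTER_CUBIC)[:600]
cv2.imwrite('pics/e_s9.png',np.clip((g.astype(float)-30)*3.5,0,255).astype(np.uint8))
E
```

```text
[[577.9 -75.3  74. ]
 [585.  -95.8  74. ]
 [598.7 -79.3  74. ]]
ball centre (587.0833740234375, -83.60594177246094) 12.384485244750977
[266.23691157 352.03485136]
[249.44926066 416.46439111]
[323.21134004 391.08364737]
t 9.9 pos [584.2 -81.4 192.3] yang 105.39 F [ 0.   0.3 -0.9] Mz [ 0.03 -0.02  0.03] tilt [-0.001  0.    -1.   ] g 0.141
 shift [ 0.4 -1.1  2.3] yaw -0.11
```

View pics/e_s9.png

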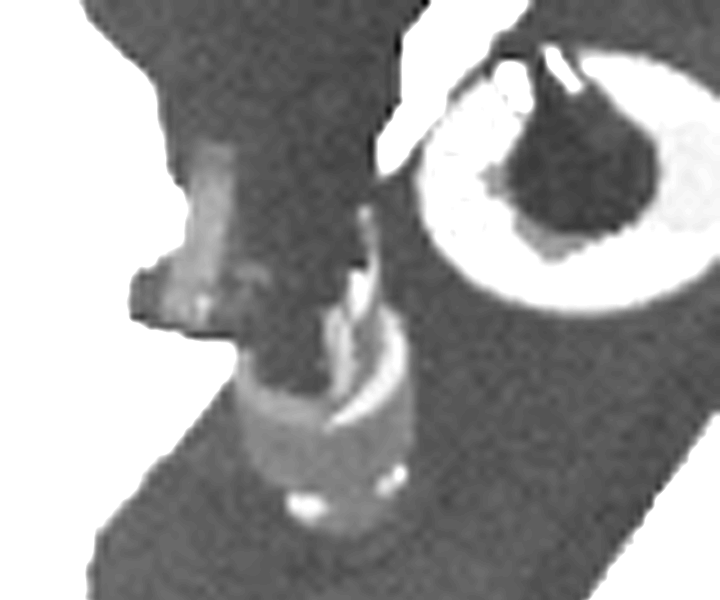

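```bash
python3 - <<'E'
from h import *
ps,ds,ms=load('scene9')
J=np.array([px(ms,[586,-82,74])-px(ms,[585,-82,74]),px(ms,[585,-81,74])-px(ms,[585,-82,74])]).T
print(J); off=np.array([4.8,7.3])/7.5; print('shift mm',np.linalg.solve(J,off))
# own segmentation-free cap check: depth of skirt
f=lambda u,v:w(ms,ds,250+u/9,190+v/9)
for u in (250,280,310,340,370,400): print(u,f(u,450).round(1))
# wrist5/4 recheck post ellipse
p,d,m=load('wrist4'); crop('wrist4',205,200,265,260,10,'c_p4'); crop('wrist1',235,180,290,230,12,'c_p1')
E
```

```text
[[ 0.41187462  0.25059473]
 [ 0.18459821 -0.35386786]]
shift mm [ 2.4498268  -1.47258272]
250 [575.  -98.   90.2]
280 [ 587.1 -102.2  103.7]
310 [593.3 -99.5 104.5]
340 [599.4 -96.7 105. ]
370 [602.2 -89.6  97.6]
400 [605.1 -82.4  90.2]
```

View pics/c_p4.png

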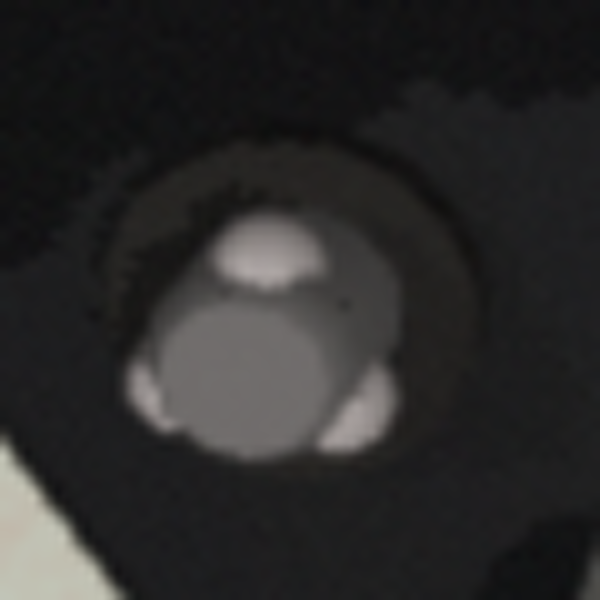

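View pics/c_p1.png

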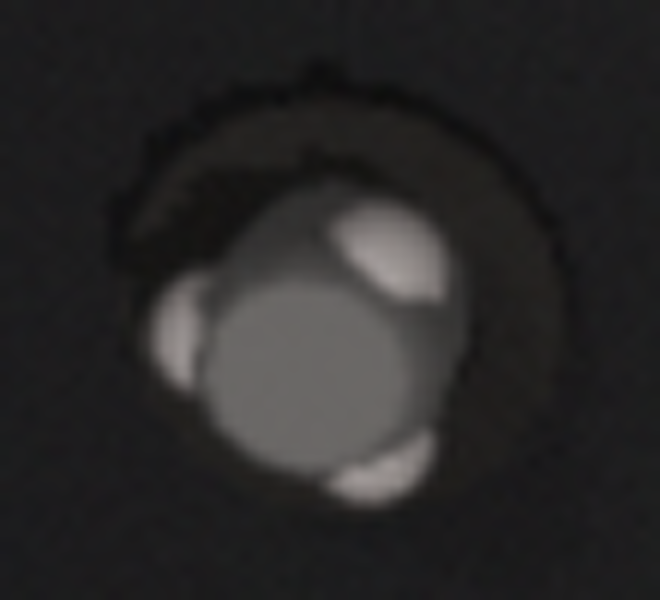

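```bash
python3 - <<'E'
from h import *
p,d,m=load('wrist1')
print('tip1',w(m,d,235+306/12,180+375/12,82).round(1))
L,R_,T_=[w(m,d,235+u/12,180+v/12,65).round(1) for u,v in((128,290),(572,300),(345,95))];print('seal',L,R_,T_,(L+R_)/2)
p,d,m=load('wrist4')
print('tip4',w(m,d,205+244/10,200+379/10,82).round(1))
L,R_,T_=[w(m,d,205+u/10,200+v/10,65).round(1) for u,v in((105,270),(482,300),(280,140))];print('seal',L,R_,T_)
E
```

```text
tip1 [586.9 -83.1  82. ]
seal [ 584.2 -103.1   65. ] [586.4 -61.5  65. ] [565.8 -81.   65. ] [585.3 -82.3  65. ]
tip4 [587.  -83.5  82. ]
seal [572.5 -98.3  65. ] [596.8 -64.4  65. ] [569.9 -72.4  65. ]
```

Call:
move_arm --series '[[[-1.3,-2.4,0],0,0],[[-1.3,-2.4,3],0,0],[[-1.3,-2.4,6],0,0],[[-1.3,-2.4,6],0,0]]'

```text
time_s: 10.4
eef_pos: [586.2, -83.3, 186.6]
ee_rot: [-0.0, -0.134, 0.991, 0.0]
force: [0.2, -0.2, -0.8]
grip_width: 0.143
```

```bash
python3 - <<'E'
from h import *
plan([586.1,-83.4,182],105.5)
p,d,m=grab('scene','scene10')
g=cv2.cvtColor(p[190:270,250:330,::-1],cv2.COLOR_BGR2GRAY); g=cv2.resize(g,None,fx=9,fy=9,interpolation=cv2.INTER_CUBIC)[:600]
cv2.imwrite('pics/e_s10.png',np.clip((g.astype(float)-30)*3.5,0,255).astype(np.uint8))
plan([586.1,-83.4,182],105.5)
E
```

```text
t 10.4 pos [586.2 -83.3 186.6] yang 105.39 F [ 0.2 -0.2 -0.8] Mz [ 0.    0.   -0.03] tilt [-0.001  0.    -1.   ] g 0.143
 shift [ 0.1 -0.1  4.6] yaw -0.11
t 10.45 pos [586.2 -83.3 186.8] yang 105.39 F [ 0.2 -0.4 -0.6] Mz [ 0.02 -0.01 -0.  ] tilt [-0.  0. -1.] g 0.146
 shift [ 0.1 -0.1  4.8] yaw -0.11
```

View pics/e_s10.png

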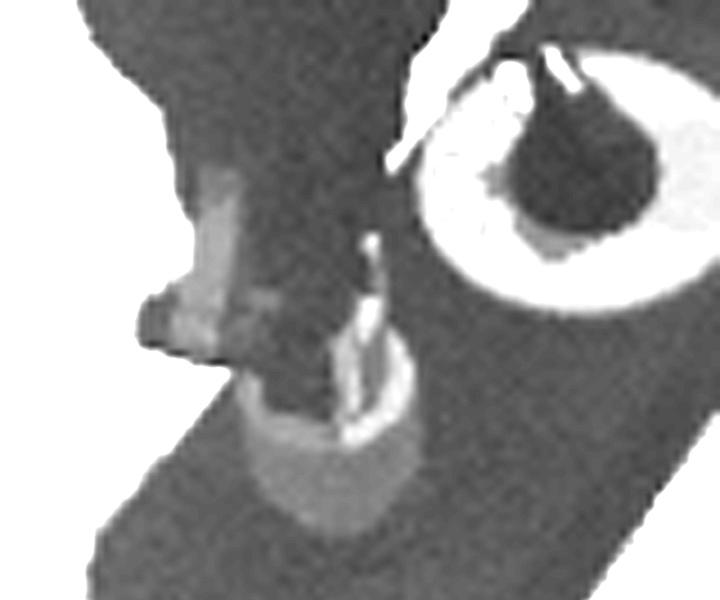

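Call:
move_arm --series '[[[0,0,2],0,0],[[0,0,4],0,0],[[0,0,4],0,0],[[0,0,4],0,0]]'

```text
time_s: 10.95
eef_pos: [586.3, -83.4, 182.9]
ee_rot: [0.0, -0.134, 0.991, -0.0]
force: [0.3, 0.5, 0.0]
grip_width: 0.143
```

```bash
python3 - <<'E'
from h import *
plan([586.1,-83.4,182],105.5)
E
```

```text
t 10.95 pos [586.3 -83.4 182.9] yang 105.39 F [0.3 0.5 0. ] Mz [ 0.03 -0.02  0.05] tilt [ 0. -0. -1.] g 0.143
 shift [0.2 0.  0.9] yaw -0.11
```

Call:
move_arm --series '[[[0,0,1],0,0],[[0,0,2],0,0],[[0,0,3],0,0],[[0,0,3],0,0]]'

```text
time_s: 11.45
eef_pos: [586.5, -83.3, 180.8]
ee_rot: [0.001, -0.134, 0.991, -0.0]
force: [-2.7, 1.9, 7.4]
grip_width: 0.141
```

```bash
python3 - <<'E'
from h import *
plan([586.1,-83.4,182],105.5)
E
```

```text
t 11.45 pos [586.5 -83.3 180.8] yang 105.4 F [-2.7  1.9  7.4] Mz [ 0.3   0.39 -0.03] tilt [ 0.001 -0.    -1.   ] g 0.141
 shift [ 0.4 -0.  -1.2] yaw -0.1
```

Call:
move_arm --series '[[[0.5,0.7,0],0,0],[[0.5,0.7,1],0,0],[[0.5,0.7,2],0,0],[[0.5,0.7,3],0,0]]'

```text
time_s: 11.95
eef_pos: [586.0, -82.9, 178.2]
ee_rot: [0.001, -0.134, 0.991, -0.001]
force: [-1.5, 1.7, 7.7]
grip_width: 0.142
```

```bash
python3 - <<'E'
from h import *
plan([586.1,-83.4,182],105.5)
E
```

```text
t 11.95 pos [586.  -82.9 178.2] yang 105.39 F [-1.5  1.7  7.7] Mz [0.12 0.37 0.01] tilt [ 0.002 -0.001 -1.   ] g 0.142
 shift [ 0.  -0.5 -3.8] yaw -0.11
```

Call:
move_arm --series '[[[0.2,0.4,1],0,0],[[0.2,0.4,2.5],0,0],[[0.2,0.4,4],0,0],[[0.2,0.4,5],0,0],[[0.2,0.4,5],0,0]]'

```text
time_s: 12.58
eef_pos: [585.1, -82.4, 171.5]
ee_rot: [-0.0, -0.134, 0.991, 0.0]
force: [1.3, -0.6, -3.9]
grip_width: 0.139
```

```bash
python3 - <<'E'
from h import *
plan([586.1,-83.4,182],105.5)
E
```

```text
t 12.575 pos [585.1 -82.4 171.5] yang 105.39 F [ 1.3 -0.6 -3.9] Mz [-0.07 -0.18 -0.01] tilt [-0.001  0.    -1.   ] g 0.139
 shift [ -0.7  -1.2 -10.5] yaw -0.11
```

Call:
move_arm --series '[[[-0.2,-0.2,1.5],0,0],[[-0.2,-0.2,3],0,0],[[-0.2,-0.2,4.5],0,0],[[-0.2,-0.2,4.5],0,0]]'

```text
time_s: 13.08
eef_pos: [585.6, -82.6, 167.9]
ee_rot: [0.0, -0.134, 0.991, -0.0]
force: [-2.7, -0.3, 4.6]
grip_width: 0.141
```

```bash
python3 - <<'E'
from h import *
plan([586.1,-83.4,166],105.5)
E
```

```text
t 13.075 pos [585.6 -82.6 167.9] yang 105.39 F [-2.7 -0.3  4.6] Mz [ 0.15  0.41 -0.  ] tilt [ 0. -0. -1.] g 0.141
 shift [-0.3 -0.9  1.9] yaw -0.11
```

Call:
move_arm --series '[[[0.3,0,1],0,0],[[0.3,0,2],0,0],[[0.3,0,3],0,0],[[0.3,0,3],0,0]]'

```text
time_s: 13.58
eef_pos: [585.5, -82.6, 166.0]
ee_rot: [0.001, -0.134, 0.991, -0.0]
force: [-4.1, 2.8, 12.8]
grip_width: 0.143
```

```bash
python3 - <<'E'
from h import *
plan([586.1,-83.4,166],105.5)
E
```

```text
t 13.575 pos [585.5 -82.6 166. ] yang 105.4 F [-4.1  2.8 12.8] Mz [ 0.38  0.78 -0.08] tilt [ 0.001 -0.    -1.   ] g 0.143
 shift [-0.4 -0.9 -0. ] yaw -0.1
```

Call:
move_arm --series '[[[0.4,0.3,0.6],0,0],[[0.4,0.3,1.2],0,0],[[0.4,0.3,1.2],0,0],[[0.4,0.3,1.2],0,0]]'

```text
time_s: 14.08
eef_pos: [585.4, -82.5, 165.3]
ee_rot: [0.001, -0.134, 0.991, -0.001]
force: [-4.0, 1.3, 14.6]
grip_width: 0.138
```

```bash
python3 - <<'E'
from h import *
plan(None)
p,d,m=grab('wrist','w11'); grab('scene','s11'); crop('s11',230,150,350,270,5,'c_s11'); plan(None)
E
```

```text
t 14.075 pos [585.4 -82.5 165.3] yang 105.4 F [-4.   1.3 14.6] Mz [0.34 0.74 0.02] tilt [ 0.003 -0.001 -1.   ] g 0.138
t 14.175 pos [585.4 -82.5 165.3] yang 105.4 F [-3.9  1.2 15. ] Mz [ 0.38  0.69 -0.07] tilt [ 0.003 -0.001 -1.   ] g 0.14
```

View pics/w11.png

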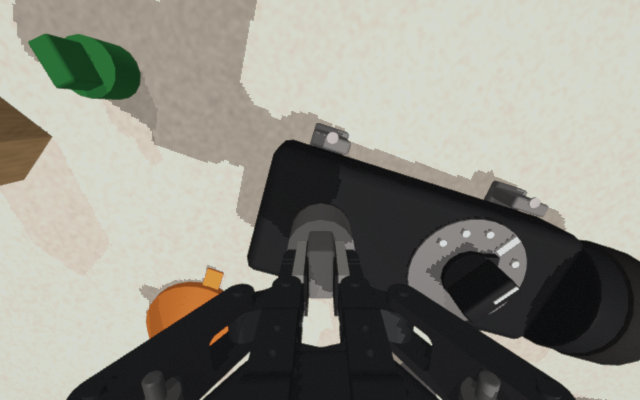

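View pics/c_s11.png

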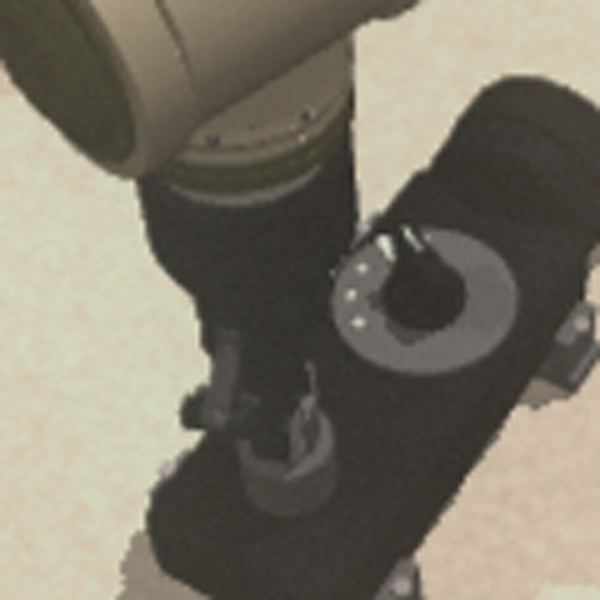

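The wrist view shows the cap seated at (320,240) and the dial nose still on the off bar at (510,245). The push holds at 15 N with the mouth about 1 mm above the foot. I'm handing the job in.

```bash
python3 - <<'E'
from h import *
print(ctrl.finish_job())
E
```

```text
the job is handed in; nothing more can be done
None
```

The torch is put away: the dial is on the off mark, and the cap is snapped onto the post and still held down. I handed it in at about 14 s.

- **Dial:** it started at 1.0, so I turned it one click clockwise to 0.5 and let go. A close-up after release showed the nose pointing straight at the off bar. The last wrist picture still showed it there.
- **Cap:** I took the grey cap, not the green one, and pushed it over the sprung balls with about 7.5 N. The force then reversed to about -4 N as the balls drew it down, which is how I know it clicked.
- **Seal:** at the end the arm was pushing with 15 N. By the gripper height, the cap's mouth was about 1 mm above the foot of the post, so the seal is squeezed nearly 4 mm. That fits the 4 N per mm given.

**Where checks disagreed:** the cameras differed by 1–2 mm on where the post is, so I fine-tuned the fit by feel. A side force of about 4 N was left at the end. I did not check the other objects one by one, but nothing I saw suggested any of them had been touched.

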